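Set and lock the pull-out regulator knob

ROBOT

A 6-joint arm with a two-finger parallel gripper is mounted at the origin on a cart in front of the work surface, level with it; the furniture and walls round the work are solid. World frame = base frame: x ahead of the robot, y to its left, z up, the work surface at z = 0. Lengths are in mm, angles in rad, forces in N, time in s.
With the tool pointing down it reaches from about 275 to 750 mm from the base axis. Payload 10.2 kg.
Tool frame: the origin (TCP) lies between the finger pads; the fingertips stand 17 mm ahead of it and the grasp point (between the pads) lies 2 mm behind it; z points along the fingers, y is the line along which they close (so a half turn about z gives the same grasp; the last joint's range is limited). The gripper opens to 85 mm and grips with 20 to 120 N. Pads are 22 mm wide; open, the fingers measure 114 mm over their backs; the gripper's body (76 mm by 85 mm) begins 54 mm behind the grasp point. The pads swing forward as they close: fully open they stand 13 mm farther back than shut.
Start: joints at [-1.396, 0.313, 1.498, -0, 1.331, -0.223], TCP at [203.368, -484.017, 248.294] pointing down, gripper open.
Joint ranges: [-2.94, 2.94], [-0.97, 2.17], [0.19, 2.56], [-1.23, 4.37], [0.02, 3.11], [-2.88, 2.88]. Speed limits (rad/s): [2.39, 2.39, 3.01, 3.14, 3.14, 3.14].

INTERFACE

Orientations are given as a unit quaternion [w, x, y, z].
In Python, from rig import * gives the robot as it stands.
- The arm moves only by the tool step_arm, never from a script. Its argument "commands" is text: rows parted by semicolons, each of 7 numbers parted by spaces: the opening, from 0 (shut) to 1 (fully open), then the shift along the tool's x, y, z in cm, then the turn, a rotation vector about the tool's x, y, z in rad. In form: hand x y z rx ry rz; .... A call has 1 to 20 rows; each row is the pose to reach, as a shift and turn from the pose commanded when the call began, along the tool's axes at that moment; what a row does not reach only later rows make up. A row lasts 1/12 s, in which the tool goes at most 41.7 mm and 7.16 degrees, less where a joint would pass 70% of its speed; a pose out of reach is approached as far as the arm can. A call with a gripper value outside its range is refused whole. The fingers move at their own pace and stop on an object; "newtons" is the grip in N (left out, the last holds). Time passes only in rows, so rows that repeat a pose let the fingers close. It gives the time, the measured TCP pose, the force, the opening and the grip force at its end, in the units of the state.
- sense(): the state, without advancing time (a new reading comes with each control period).
- capture(name): name is "scene" or "top" or "wrist"; returns the picture (480x640x3 uint8, red, green, blue); there is no depth.
- camera_model(name): a dict with "mtx" (3x3 intrinsics, pixels), "k1" (the pictures are not rectified: a ray, as slopes to the right and down, at radius r is drawn at 1 + k1 r^2 times it, then the intrinsics apply), "eye" and "rotation" of the camera in the world. Camera axes: x right, y down, z forward; pixel columns grow to the right and rows downward; lengths in mm; the calibration is good to about 2 mm. A picture is of the moment at which its call begins: read the wrist's pose just before it. camera_model takes no time and is no camera call; for the wrist camera it gives the pose at the moment of the call.
- finish_job(): hands the job in; it is judged then, once.
Trained networks look in the newest picture that a camera, given by its name, has taken for a name from the list of things; names that differ only in an ending like _2 or _b are one class to them, and where a whole thing is asked for, a point or a joint stands for the part that bears it (a point fixed in the world has none). Each returns a list of dicts, best first, with "score" (0 to 1); they miss things now and then, are a little off and sometimes report something else, mostly with a low value. They report only what shows in the picture. A call takes as long as a camera call.
- search_frame(camera, label): "rect" ([centre column, centre row, width, height] in pixels, round what is visible of it).
- trace(camera, label): "mask" (480x640 bool, what is visible of it) and "rect" ([centre column, centre row, width, height] in pixels, round what is visible of it).
- spot_point(camera, label): "xy" ([column, row] in pixels: a listed point, or the origin of a listed thing).
The state is a dict: "time_s": time; "joints": joint angles; "dq": joint speeds; "tau": joint torques, N m; "eef_pos": TCP position; "ee_rot": TCP orientation; "force": force on the tool from outside, world axes, zero at the start; "wrist_torque": the same for the moment, N m; "grip_width": opening from 0.0 (shut) to 1.0 (fully open); "grip_force": force on a finger pad.
Only numpy, scipy, OpenCV 4.12 (cv2) and the standard library are available. Lean on these libraries where they do the work, as an engineer would, in place of code of your own. Each camera call takes 0.05 s, during which the arm holds its last target. There are 200 camera calls.

TASK

Turn the regulator's knob until its pointer stands between the two prongs of the setting clip, then pull it straight up, gently, feeling within the fork for the notch that lets it rise, until it stands fully out and locked; then let go. Do not force it where it does not rise, and leave the other things on the bench where they are.

Things in the scene. Friction and masses are not known exactly. Their poses are not given: they have to be found in the camera images.
- regulator: Grey pressure regulator block screwed to the bench (it cannot move): steel foot 124x104x8 mm, block 88x88 mm, a round aluminium dial 88 mm across whose top is 50 mm above the bench, short brass ports on its left and right and a small gauge on its far side. Origin: centre of its underside, under the knob's axis, which is vertical (z). Its -x side is its front.
- knob_turn (a joint): Turning angle of the knob, rad, about the vertical axis, positive counter-clockwise seen from above; 0 when the pointer points to the regulator's front (-x). Range -1.6 to 1.6. It turns with about 0.06 N m and stays where it is left; it starts 0.55 to 1.1 rad counter-clockwise of the middle of the fork.
- knob_pull (a joint): How far the knob is pulled up, m: 0 in, 0.010 fully out; slides with about 4 N, stays where left. Away from the notch a pin inside meets a sprung stop plate after 1.5 mm, which gives 3 mm more (3 to 9 N on top of the 4 N) and then is solid. At the notch the plate snaps back over the pin (pull drops to about 4 N or less), the knob rises freely to 0.010 and can no longer turn.
- knob_grip (a point): Centre of the knob's black bar grip, on its axis, 72 mm above the bench when pushed in. Bar: 46 mm long along the pointer, 14 mm wide, 24 mm high, top 84 mm above the bench; it stands on a round skirt 52 mm across, top 60 mm above the bench. The -x axis is the pointer's direction, z is up. Moves with the knob.
- pointer_tip (a point): Outer end of the small pointer nose at the edge of the knob's skirt, 36 mm from the axis; a white line on the nose and one on the bar show its direction. It moves with the knob.
- fork_middle (a point): Middle between the two prongs of the dark steel setting clip on the dial's rim, 36 mm from the knob's axis: the pointer tip's place. Its -x axis points outward from the knob's axis. Prongs: 0.48 rad to either side, 42 mm from the axis, tops 60 mm above the bench. The unseen notch lies up to 0.33 rad to either side of this middle and is about 0.05 rad wide; it is felt by turning under a light pull.
- lock_pin: The locking pin inside the regulator, not visible, which turns and rises with the knob. It must never bear on the stop plate or the notch's sides with more than 20 N.
- forceps: Steel forceps, 124 mm long, loose beside the regulator: leave alone.
- usb_stick: Memory stick, 54 mm long, loose beside the regulator: leave alone.
- timer: White bench timer, 59x68x24 mm, to the right: leave alone.
- rack_white: White rack, 124x77x29 mm, to the left: leave alone.
- tip_waste_cup: White cup, 87 mm high, behind to the left: leave alone.

How it is judged (in metres and radians):
On the way, in this order (a step that is already met when the one before it is completed fails the run):
1. the pointer stands between the prongs while the knob is not yet pulled out (distance between pointer_tip and fork_middle below 0.0155 m and value of joint knob_pull below 0.006 m), for 0.05 s.
2. the knob is pulled out into its lock between the prongs (horizontal distance between pointer_tip and fork_middle below 0.0155 m and value of joint knob_pull above 0.008 m), for 0.2 s.
At the end, for the whole second after the job is handed in: The knob stands pulled out (more than 8 of its 10 mm) with its pointer tip between the prongs (within 15.5 mm of their middle, seen from above), at rest and let go (all of step 2 and velocity of joint knob_turn between -0.05 and 0.05 rad/s); the robot touches nothing.
It fails at once if the locking pin is forced with more than 20 N against the stop plate or the notch (contact force between lock_pin and anything else above 20 N).
It fails at once if a bystander is shifted by more than 20 mm (distance of any of forceps, usb_stick, timer, rack_white, tip_waste_cup from where it was at the start of the episode above 0.02 m).
It also fails if it takes over 72 s, if anything falls off the work surface, if the arm or the gripper's body presses on something with over 40 N, if the wrist force passes 120 N, or if a joint passes its speed limit or range.

## Working session

There is one attempt and no reset: what is moved stays moved. The work goes in short steps, Python scripts to look and compute and a tool call to move; the robot and the scene stay as the last step left them, time stands still between calls to the robot, and variables do not carry over. Pictures are saved under pics/ and viewed, at most 10 in all, crops included, and the job is handed in when it is done.

Besides the shell and the picture viewer there is one more tool, called after "Request:" by a JSON object that holds its "op" and its "data", one argument or row to a line. step_arm: Moves the arm, as the interface text tells. Its arguments: {"type":"object","properties":{"commands":{"type":"string"},"newtons":{"type":"number"}},"required":["commands"]}

```bash
mkdir -p pics
cat > h.py <<'E'
from rig import *
import numpy as np, cv2
from scipy.spatial.transform import Rotation as R
def ray(cm,uv):
    K=np.array(cm["mtx"]);d=np.linalg.solve(K,[uv[0],uv[1],1.])[:2]
    s=d.copy()
    for _ in range(20): s=d/(1+cm["k1"]*(s@s))
    v=np.array(cm["rotation"])@np.array([s[0],s[1],1.]);return np.array(cm["eye"]),v/np.linalg.norm(v)
def atz(cm,uv,z):
    o,v=ray(cm,uv);return o+v*(z-o[2])/v[2]
def save(im,n): cv2.imwrite("pics/"+n+".png",im[:,:,::-1])
E
python3 - <<'E'
from h import *
for c in ["top","scene"]:
    im=capture(c);save(im,c+"0");cm=camera_model(c);print(c,np.round(cm["eye"]))
    for l,z in [("knob_grip",72),("pointer_tip",55),("fork_middle",55),("regulator",0)]:
        for r in spot_point(c,l)[:2]: print(l,round(r["score"],2),np.round(r["xy"]),np.round(atz(cm,r["xy"],z),1))
s=sense();print(s)
a=cv2.imread("pics/top0.png");b=cv2.imread("pics/scene0.png")
E
```

```text
top [ 423.   13. 1097.]Traceback (most recent call last):
  File "<stdin>", line 5, in <module>
  File "h.py", line 10, in atz
    o,v=ray(cm,uv);return o+v*(z-o[2])/v[2]
        ~~~^^^^^^^
  File "h.py", line 8, in ray
    v=np.array(cm["rotation"])@np.array([s[0],s[1],1.]);return np.array(cm["eye"]),v/np.linalg.norm(v)
      ~~~~~~~~~~~~~~~~~~~~~~~~^~~~~~~~~~~~~~~~~~~~~~~~~
ValueError: matmul: Input operand 1 has a mismatch in its core dimension 0, with gufunc signature (n?,k),(k,m?)->(n?,m?) (size 3 is different from 4)
```

View pics/top0.png

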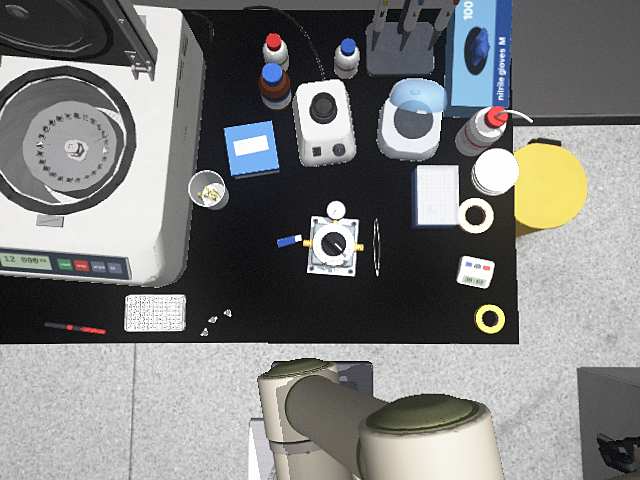

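The top view shows the regulator at about (335,244), with the forceps to its right at (377,247) and the USB stick to its left at (289,240). The camera rotation comes as a quaternion, so I'm fixing the helper.

```bash
sed -i 's/np.array(cm\["rotation"\])@/rot(cm["rotation"])@/' h.py
cat >> h.py <<'E'
def rot(q): return R.from_quat([q[1],q[2],q[3],q[0]]).as_matrix()
E
python3 - <<'E'
from h import *
for c in ["top","scene"]:
    im=capture(c);save(im,c+"1");cm=camera_model(c);print(c,np.round(cm["eye"]))
    for l,z in [("knob_grip",72),("pointer_tip",55),("fork_middle",55),("regulator",0)]:
        for r in spot_point(c,l)[:2]: print(l,round(r["score"],2),np.round(r["xy"]),np.round(atz(cm,r["xy"],z),1))
    if c=="top": top=im
s=sense();print(s)
t=cv2.resize(top[195:295,285:405],(600,500),interpolation=cv2.INTER_CUBIC)
save(t,"crop1")
E
```

```text
top [ 423.   13. 1097.]
knob_grip 0.64 [337. 243.] [519.3 -23.7  72. ]
pointer_tip 0.73 [348. 255.] [494.4 -47.6  55. ]
fork_middle 0.61 [335. 259.] [487.2 -20.9  55. ]
regulator 0.61 [331. 242.] [526.5 -13.8   0. ]
regulator 0.31 [474. 268.] [ 471.4 -321.9    0. ]
scene [-199.  939. 1103.]
knob_grip 0.66 [335. 232.] [516.3 -22.3  72. ]
pointer_tip 0.61 [343. 236.] [501.  -40.1  55. ]
fork_middle 0.45 [344. 241.] [485.4 -23.4  55. ]
regulator 0.87 [335. 253.] [514.2 -18.6   0. ]
{'time_s': 0.6, 'joints': array([-1.39641230e+00,  3.12925821e-01,  1.49771161e+00,  2.40603125e-05,
        1.33100980e+00, -2.23424519e-01]), 'dq': array([ 0.00075276, -0.00190665,  0.00088406, -0.0004748 ,  0.00063975,
       -0.00085917]), 'tau': array([-7.13765385e-04, -4.12041628e+01, -2.59832132e+01, -1.99672459e-04,
        5.37768447e-04, -1.27049509e-05]), 'eef_pos': array([ 203.36696923, -484.01331776,  248.276582  ]), 'ee_rot': array([-2.69923701e-05,  9.80284241e-01,  1.97592524e-01,  1.23513860e-05]), 'force': array([-0.44965805,  0.3822648 , -0.75921437]), 'wrist_torque': array([-0.00515569, -0.02727006, -0.07233134]), 'grip_force': 0.0, 'grip_width': 0.9986278641820532}
```

View pics/crop1.png

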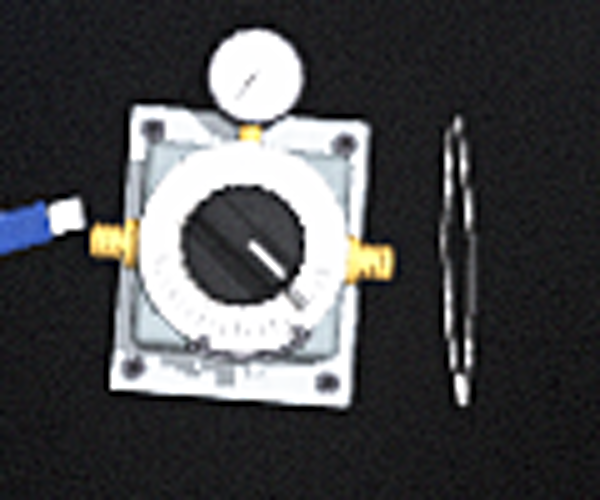

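View pics/scene1.png

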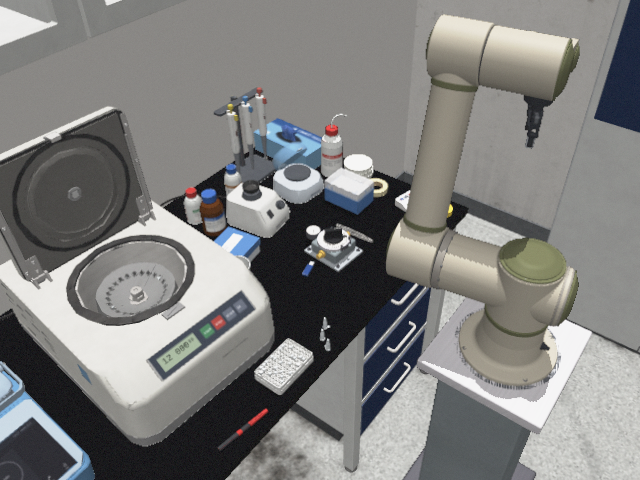

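The crop shows the pointer at about 0.76 rad (nose at (300,300) from axis (243,245)). The prongs are at (203,343) and (300,337), so their middle is near 0.05 rad. That fits the stated 0.55–1.1 rad offset. The scene view agrees: axis ≈ (518,-22). I'm moving above the regulator with the closing line across the bar.

Request:
{"op": "step_arm", "data": {
  "commands": "1 47 -30.4 0 0 0 -0.36;1 47 -30.4 0 0 0 -0.36;1 47 -30.4 0 0 0 -0.36;1 47 -30.4 0 0 0 -0.36;1 47 -30.4 0 0 0 -0.36;1 47 -30.4 0 0 0 -0.36;1 47 -30.4 0 0 0 -0.36;1 47 -30.4 0 0 0 -0.36;1 47 -30.4 0 0 0 -0.36;1 47 -30.4 0 0 0 -0.36;1 47 -30.4 0 0 0 -0.36;1 47 -30.4 0 0 0 -0.36;1 47 -30.4 0 0 0 -0.36;1 47 -30.4 0 0 0 -0.36;1 47 -30.4 0 0 0 -0.36;1 47 -30.4 0 0 0 -0.36;1 47 -30.4 0 0 0 -0.36;1 47 -30.4 0 0 0 -0.36;1 47 -30.4 0 0 0 -0.36"
}}

```text
time_s: 2.18
eef_pos: [518.6, -22.6, 248.5]
ee_rot: [0.0, 0.929, 0.369, 0.0]
force: [-0.2, -1.2, -0.2]
grip_width: 0.999
grip_force: 0.0
```

```bash
cat > look.py <<'E'
from h import *
import sys
n=sys.argv[1]
s=sense();cm=camera_model("wrist");im=capture("wrist");save(im,n)
print(s["time_s"],np.round(s["eef_pos"],1),np.round(s["joints"],3),np.round(cm["eye"]))
print(np.round(rot(s["ee_rot"]),3).tolist())
P={}
for l,z in [("knob_grip",72),("pointer_tip",55),("fork_middle",55)]:
    for r in spot_point("wrist",l)[:2]:
        p=atz(cm,r["xy"],z);P.setdefault(l,p);print(l,round(r["score"],2),np.round(r["xy"]),np.round(p,1))
if "knob_grip" in P:
  for l in ("pointer_tip","fork_middle"):
    if l in P: d=P[l]-P["knob_grip"];print(l,"ang",np.arctan2(-d[1],-d[0]),"r",np.hypot(d[0],d[1]))
E
python3 look.py w1
```

```text
2.1833 [518.6 -22.6 248.5] [-0.269  0.3    1.515 -0.     1.327  0.545] [575.  31. 374.]
[[0.727, 0.686, 0.0], [0.686, -0.727, -0.0], [0.0, 0.0, -1.0]]
knob_grip 0.73 [312. 217.] [519.5 -18.9  72. ]
pointer_tip 0.95 [313. 250.] [491.6 -47.   55. ]
fork_middle 0.68 [294. 240.] [485.7 -25.1  55. ]
pointer_tip ang 0.7883174697612446 r 39.611782029810676
fork_middle ang 0.18247870494071833 r 34.3587489480984
```

View pics/w1.png

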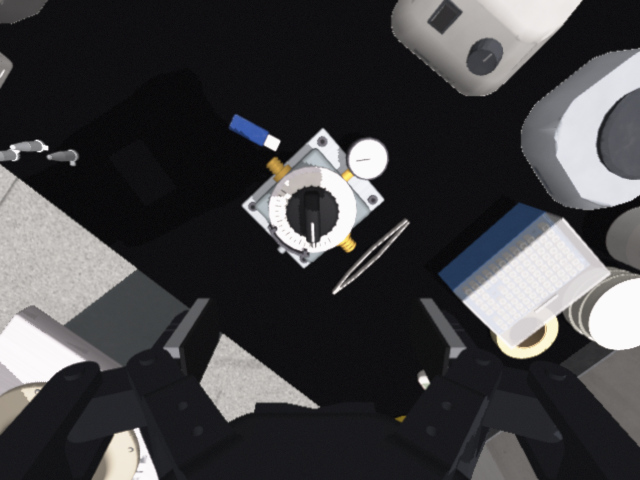

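The wrist view shows the knob at (312,212), with its white line down to (313,245), so the bar lies along the tool x axis as wanted. The prongs are at about (282,248) and (306,262). I'm going closer to refine.

Request:
{"op": "step_arm", "data": {
  "commands": "1 0 0 4 0 0 0;1 0 0 8 0 0 0;1 0 0 10 0 0 0;1 0 0 10 0 0 0;1 0 0 10 0 0 0"
}}

```text
time_s: 2.8
eef_pos: [518.9, -21.8, 148.5]
ee_rot: [-0.0, 0.929, 0.37, -0.0]
force: [-0.1, -0.0, 0.9]
grip_width: 1.001
grip_force: 0.0
```

```bash
python3 look.py w2
```

```text
2.8 [518.9 -21.8 148.5] [-0.268  0.402  1.649  0.     1.091  0.545] [575.  32. 274.]
[[0.727, 0.687, -0.001], [0.687, -0.727, 0.0], [-0.0, -0.001, -1.0]]
knob_grip 0.71 [314. 251.] [522.6 -17.9  72. ]
pointer_tip 0.7 [314. 292.] [495.1 -44.5  55. ]
fork_middle 0.74 [283. 282.] [485.1 -22.3  55. ]
pointer_tip ang 0.7689236773746558 r 38.179607044333906
fork_middle ang 0.11652485780300317 r 37.756038518623036
```

View pics/w2.png

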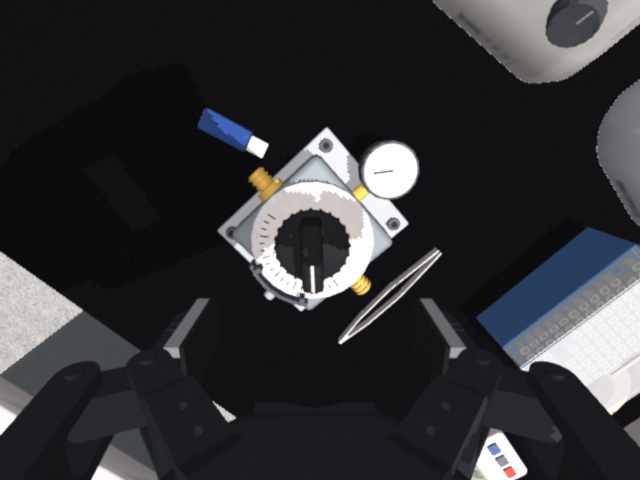

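Run:
```python
from h import *
cm=camera_model("wrist")
f=lambda u,v,z:np.round(atz(cm,(u,v),z)[:2],1)
d=f(312,241,50);print("dial",d)
print("line",f(312,265,84),f(313,293,84))
for p in [(255,267),(305,300)]:
    q=f(*p,60);e=q-d;print("prong",q,np.hypot(*e),np.arctan2(-e[1],-e[0]))
m=trace("wrist","regulator");print(len(m) and (m[0]["score"],m[0]["rect"]))
im=capture("wrist");save(cv2.resize(im[170:330,210:410],(800,640),interpolation=cv2.INTER_CUBIC)[:600],"c2")
```

```text
dial [522.1 -17.9]
line [518.8 -21.2] [505.2 -34.8]
prong [4.831e+02 2.000e-01] 42.99546487712396 -0.4345195333150804
prong [488.3 -42.9] 42.04093243494964 0.6368408837730176
(0.73, [319.0, 220.7, 198.2, 185.8])
```

View pics/c2.png

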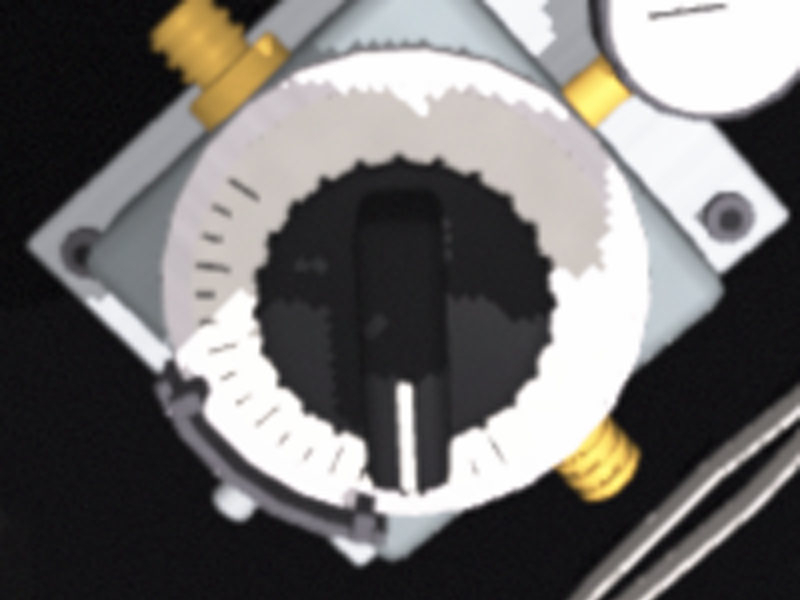

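The crop confirms it: the bar is along tool x, and the prongs at crop (183,390) and (367,517) put the fork middle at about +0.09 rad against a pointer at about +0.785. The axis is near (521,-19.5). I'm descending and closing lightly.

Request:
{"op": "step_arm", "data": {
  "commands": "1 0.3 0 3 0 0 -0.03;1 0.3 0 5 0 0 -0.03;1 0.3 0 6.4 0 0 -0.03;1 0.3 0 6.7 0 0 -0.03;1 0.3 0 6.7 0 0 -0.03;0.5 0.3 0 6.7 0 0 -0.03;0.3 0.3 0 6.7 0 0 -0.03;0 0.3 0 6.7 0 0 -0.03;0 0.3 0 6.7 0 0 -0.03;0 0.3 0 6.7 0 0 -0.03;0 0.3 0 6.7 0 0 -0.03;0 0.3 0 6.7 0 0 -0.03;0 0.3 0 6.7 0 0 -0.03;0 0.3 0 6.7 0 0 -0.03",
  "newtons": 30
}}

```text
time_s: 4.27
eef_pos: [520.6, -19.0, 81.7]
ee_rot: [-0.001, 0.923, 0.384, -0.0]
force: [-4.3, 4.1, 6.5]
grip_width: 0.154
grip_force: 33.9
```

Run:
```python
from h import *
s=sense();print(s["time_s"],np.round(s["eef_pos"],2),np.round(s["force"],2),np.round(s["wrist_torque"],3),s["grip_width"],s["grip_force"])
```

```text
4.2667 [520.58 -18.99  81.68] [-4.29  4.1   6.53] [0.633 0.735 0.074] 0.15419507075378858 33.93163740634918
```

Request:
{"op": "step_arm", "data": {
  "commands": "0 0 -0.05 -0.05 0 0 0.08;0 0 -0.05 -0.05 0 0 0.16;0 0 -0.05 -0.05 0 0 0.24;0 0 -0.05 -0.05 0 0 0.32;0 0 -0.05 -0.05 0 0 0.34;0 0 -0.05 -0.05 0 0 0.34;0 0 -0.05 -0.05 0 0 0.34"
}}

```text
time_s: 4.85
eef_pos: [520.5, -19.1, 81.8]
ee_rot: [-0.0, 0.975, 0.223, -0.0]
force: [-2.7, 2.4, 1.9]
grip_width: 0.153
grip_force: 33.2
```

```bash
cat > st.py <<'E'
from h import *
s=sense();M=rot(s["ee_rot"]);print(round(s["time_s"],2),np.round(s["eef_pos"],2),"xang",round(np.arctan2(M[1,0],M[0,0]),3),"tilt",np.round(M[:2,2],4),"F",np.round(s["force"],2),"Ftool",np.round(M.T@s["force"],2),"T",np.round(s["wrist_torque"],3),round(s["grip_width"],3),round(s["grip_force"],1))
E
python3 st.py
```

```text
4.85 [520.47 -19.06  81.78] xang 0.45 tilt [-0.0007  0.0004] F [-2.74  2.36  1.93] Ftool [-1.44 -3.31 -1.93] T [ 0.305  0.497 -0.09 ] 0.153 33.2
```

Request:
{"op": "step_arm", "data": {
  "commands": "0 0 0 -0.05 0 0 0;0 0 0 -0.1 0 0 0;0 0 0 -0.15 0 0 0;0 0 0 -0.2 0 0 0;0 0 0 -0.25 0 0 0;0 0 0 -0.3 0 0 0;0 0 0 -0.3 0 0 0;0 0 0 -0.3 0 0 0"
}}

```text
time_s: 5.52
eef_pos: [520.3, -19.2, 84.4]
ee_rot: [-0.0, 0.975, 0.222, -0.001]
force: [-2.6, 2.0, -10.1]
grip_width: 0.155
grip_force: 31.7
```

```bash
python3 st.py
```

```text
5.52 [520.33 -19.17  84.37] xang 0.448 tilt [-0.0012  0.0003] F [ -2.58   2.   -10.09] Ftool [-1.45 -2.91 10.1 ] T [0.313 0.307 0.046] 0.155 31.7
```

Lifted 2.6 mm with a 10 N pull, so the pin bears on the plate. I'm sweeping clockwise in small steps, watching for the pull to drop.

Request:
{"op": "step_arm", "data": {
  "commands": "0 0 0 0 0 0 0.02;0 0 0 0 0 0 0.04;0 0 0 0 0 0 0.04"
}}

```text
time_s: 5.77
eef_pos: [520.4, -19.3, 84.6]
ee_rot: [-0.0, 0.979, 0.202, -0.001]
force: [-3.2, 1.4, -9.2]
grip_width: 0.155
grip_force: 31.8
```

```bash
python3 st.py
```

```text
5.77 [520.39 -19.27  84.56] xang 0.406 tilt [-0.001  0.   ] F [-3.18  1.43 -9.25] Ftool [-2.35 -2.57  9.25] T [0.222 0.51  0.069] 0.155 31.8
```

Request:
{"op": "step_arm", "data": {
  "commands": "0 0 0 0 0 0 0.02;0 0 0 0 0 0 0.04;0 0 0 0 0 0 0.04"
}}

```text
time_s: 6.02
eef_pos: [520.5, -19.2, 84.7]
ee_rot: [-0.0, 0.983, 0.182, -0.0]
force: [-5.1, 1.6, -9.3]
grip_width: 0.152
grip_force: 31.7
```

Request:
{"op": "step_arm", "data": {
  "commands": "0 0 0 0 0 0 0.02;0 0 0 0 0 0 0.04;0 0 0 0 0 0 0.04"
}}

```text
time_s: 6.27
eef_pos: [520.5, -19.3, 84.7]
ee_rot: [-0.0, 0.987, 0.162, -0.0]
force: [-5.3, -0.1, -9.9]
grip_width: 0.155
grip_force: 31.7
```

```bash
python3 st.py
```

```text
6.27 [520.51 -19.27  84.69] xang 0.326 tilt [-0.0006  0.0001] F [-5.25 -0.12 -9.9 ] Ftool [-5.01 -1.57  9.9 ] T [0.079 0.797 0.1  ] 0.155 31.7
```

Request:
{"op": "step_arm", "data": {
  "commands": "0 0 0 0 0 0 0.02;0 0 0 0 0 0 0.04;0 0 0 0 0 0 0.04"
}}

```text
time_s: 6.52
eef_pos: [520.5, -19.3, 84.7]
ee_rot: [-0.0, 0.99, 0.143, -0.0]
force: [-5.3, 1.1, -10.0]
grip_width: 0.157
grip_force: 31.7
```

Request:
{"op": "step_arm", "data": {
  "commands": "0 0 0 0 0 0 0.02;0 0 0 0 0 0 0.04;0 0 0 0 0 0 0.04"
}}

```text
time_s: 6.77
eef_pos: [520.5, -19.3, 84.7]
ee_rot: [-0.0, 0.992, 0.123, -0.0]
force: [-5.0, -0.1, -9.4]
grip_width: 0.153
grip_force: 31.7
```

Request:
{"op": "step_arm", "data": {
  "commands": "0 0 0 0 0 0 0.02;0 0 0 0 0 0 0.04;0 0 0 0 0 0 0.04"
}}

```text
time_s: 7.02
eef_pos: [520.5, -19.3, 84.7]
ee_rot: [-0.0, 0.995, 0.103, -0.0]
force: [-4.9, 0.6, -10.8]
grip_width: 0.154
grip_force: 31.7
```

Request:
{"op": "step_arm", "data": {
  "commands": "0 0 0 0 0 0 0.02;0 0 0 0 0 0 0.04;0 0 0 0 0 0 0.04"
}}

```text
time_s: 7.27
eef_pos: [520.5, -19.3, 84.7]
ee_rot: [-0.0, 0.997, 0.083, -0.0]
force: [-6.2, 0.6, -9.3]
grip_width: 0.156
grip_force: 31.7
```

```bash
python3 st.py; python3 look.py w3
```

```text
7.27 [520.48 -19.3   84.69] xang 0.166 tilt [-0.0007 -0.    ] F [-6.2   0.62 -9.26] Ftool [-6.01 -1.63  9.26] T [-0.033  0.983  0.115] 0.156 31.7
7.2667 [520.5 -19.3  84.7] [-0.262  0.495  1.702 -0.     0.946  1.143] [597.  -6. 210.]
[[0.986, 0.165, -0.001], [0.165, -0.986, -0.0], [-0.001, -0.0, -1.0]]
knob_grip 0.85 [312. 309.] [519.5 -18.   72. ]
```

View pics/w3.png

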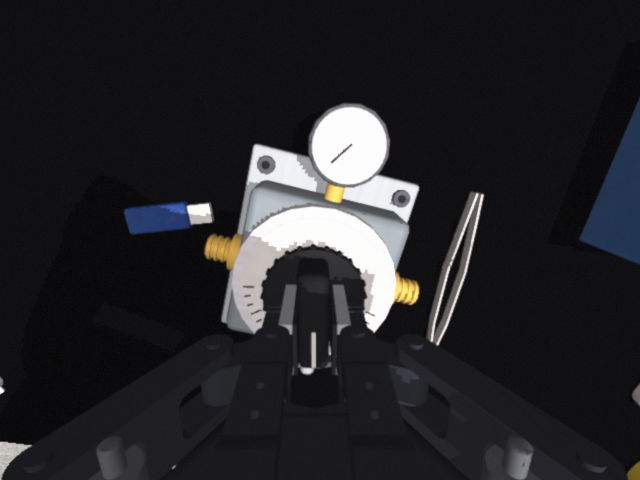

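The wrist view shows the bar between the pads at (313,320), aligned with the tool, with its white line at (313,350). The knob is turning with the gripper and is inside the fork, so I'm continuing the sweep.

Request:
{"op": "step_arm", "data": {
  "commands": "0 -0.03 0 0 0 0 0.02;0 -0.03 0 0 0 0 0.04;0 -0.03 0 0 0 0 0.04"
}}

```text
time_s: 7.72
eef_pos: [520.4, -19.4, 84.8]
ee_rot: [-0.0, 0.998, 0.063, -0.0]
force: [-4.0, 0.4, -10.1]
grip_width: 0.154
grip_force: 31.7
```

Request:
{"op": "step_arm", "data": {
  "commands": "0 0 0 0 0 0 0.02;0 0 0 0 0 0 0.04;0 0 0 0 0 0 0.04"
}}

```text
time_s: 7.97
eef_pos: [520.4, -19.3, 84.8]
ee_rot: [-0.0, 0.999, 0.043, -0.0]
force: [-4.9, -0.6, -10.2]
grip_width: 0.16
grip_force: 31.7
```

Request:
{"op": "step_arm", "data": {
  "commands": "0 0 0 0 0 0 0.02;0 0 0 0 0 0 0.04;0 0 0 0 0 0 0.04"
}}

```text
time_s: 8.22
eef_pos: [520.7, -19.3, 85.3]
ee_rot: [0.0, 1.0, 0.023, 0.0]
force: [-5.2, 1.4, -3.7]
grip_width: 0.158
grip_force: 32.4
```

The pull dropped from 10 N to 3.7 N and the knob rose, so the notch is at about 0.046 rad. Lifting gently.

Request:
{"op": "step_arm", "data": {
  "commands": "0 0 0 -0.05 0 0 0;0 0 0 -0.1 0 0 0;0 0 0 -0.15 0 0 0;0 0 0 -0.2 0 0 0"
}}

```text
time_s: 8.55
eef_pos: [520.7, -19.3, 87.5]
ee_rot: [0.0, 1.0, 0.023, 0.0]
force: [-5.9, 1.1, -3.5]
grip_width: 0.151
grip_force: 32.4
```

```bash
python3 st.py
```

```text
8.55 [520.69 -19.31  87.46] xang 0.047 tilt [ 0.0008 -0.    ] F [-5.94  1.06 -3.5 ] Ftool [-5.89 -1.34  3.49] T [ 0.076  1.145 -0.035] 0.151 32.4
```

Request:
{"op": "step_arm", "data": {
  "commands": "0 0 0 -0.06 0 0 0;0 0 0 -0.12 0 0 0;0 0 0 -0.18 0 0 0;0 0 0 -0.24 0 0 0;0 0 0 -0.3 0 0 0;0 0 0 -0.35 0 0 0;0 0 0 -0.38 0 0 0;0 0 0 -0.38 0 0 0"
}}

```text
time_s: 9.22
eef_pos: [520.7, -19.3, 91.3]
ee_rot: [0.0, 1.0, 0.023, 0.0]
force: [-6.1, 1.6, -2.8]
grip_width: 0.15
grip_force: 32.5
```

Request:
{"op": "step_arm", "data": {
  "commands": "0 0 0 -0.03 0 0 0;0 0 0 -0.06 0 0 0;0 0 0 -0.06 0 0 0;0 0 0 -0.06 0 0 0"
}}

```text
time_s: 9.55
eef_pos: [520.7, -19.3, 91.8]
ee_rot: [0.0, 1.0, 0.023, 0.0]
force: [-6.4, 0.9, -4.3]
grip_width: 0.155
grip_force: 32.4
```

Request:
{"op": "step_arm", "data": {
  "commands": "0 0 0 -0.03 0 0 0;0 0 0 -0.06 0 0 0;0 0 0 -0.06 0 0 0;0 0 0 -0.06 0 0 0"
}}

```text
time_s: 9.88
eef_pos: [520.5, -19.3, 91.9]
ee_rot: [-0.0, 1.0, 0.024, 0.0]
force: [-4.1, 0.7, -8.3]
grip_width: 0.155
grip_force: 31.8
```

The end stop is felt at 91.9 mm, 10 mm up. I'm relaxing the pull, opening, and retreating straight up.

Request:
{"op": "step_arm", "data": {
  "commands": "0 0 0 0.05 0 0 0;0 0 0 0.05 0 0 0;0.3 0 0 0.05 0 0 0;0.6 0 0 0.05 0 0 0;0.7 0 0 0.05 0 0 0;0.7 0 0 0.05 0 0 0;0.7 0 0 0.05 0 0 0;0.7 0 0 -1.5 0 0 0;0.7 0 0 -4 0 0 0;0.7 0 0 -8 0 0 0;0.7 0 0 -10 0 0 0;0.7 0 0 -10 0 0 0;0.7 0 0 -10 0 0 0"
}}

```text
time_s: 10.97
eef_pos: [520.8, -19.4, 192.6]
ee_rot: [0.0, 1.0, 0.024, 0.001]
force: [0.0, 0.0, -0.6]
grip_width: 0.701
grip_force: 0.0
```

```bash
python3 st.py; python3 look.py w4
python3 - <<'E'
import cv2
a=cv2.imread("pics/w4.png");cv2.imwrite("pics/c4.png",cv2.resize(a[150:350,200:440],(720,600),interpolation=cv2.INTER_CUBIC))
E
```

```text
10.97 [520.84 -19.42 192.59] xang 0.048 tilt [ 0.0025 -0.0006] F [ 0.02  0.02 -0.55] Ftool [ 0.02 -0.02  0.55] T [0.028 0.007 0.002] 0.701 0.0
10.9667 [520.8 -19.4 192.6] [-0.262  0.354  1.593  0.     1.192  1.261] [598. -15. 318.]
[[0.999, 0.048, 0.002], [0.048, -0.999, -0.001], [0.002, 0.001, -1.0]]
knob_grip 0.84 [311. 241.] [518.5 -17.   72. ]
pointer_tip 0.9 [312. 279.] [478.6 -19.5  55. ]
fork_middle 0.78 [313. 275.] [482.4 -20.   55. ]
pointer_tip ang 0.0625116174184188 r 39.96868663441197
fork_middle ang 0.08081838198158996 r 36.22466673388774
```

View pics/c4.png

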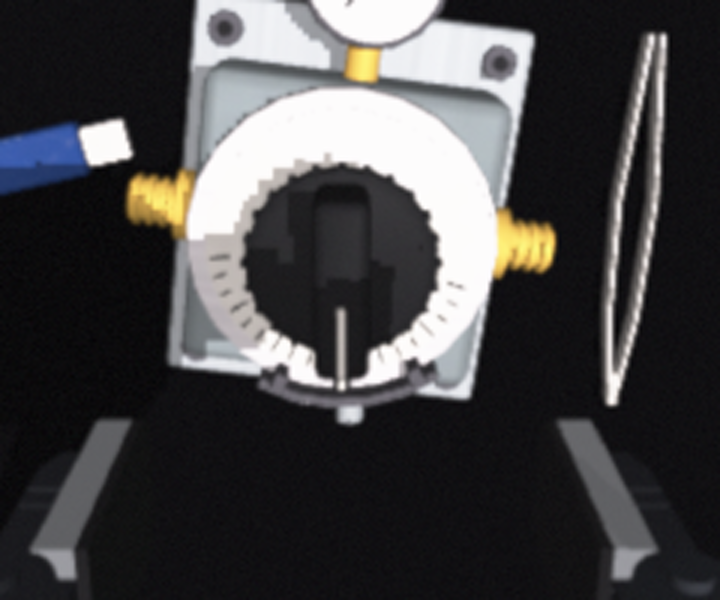

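The crop shows the pointer at (342,385) between the prongs at (270,378) and (420,375). The knob is raised, the forceps and stick haven't moved, and the gripper is clear.

```bash
python3 -c "
from rig import *
print(finish_job())"
```

```text
the job is handed in; nothing more can be done
None
```

The knob is turned into the fork, pulled up about 10 mm to its end stop in the notch (found near the fork's middle, with the measured pull never above about 11 N), and released; the job is handed in, but no verdict was returned.

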